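# Unlock the board holder and hold its spring jaw open at the mark

## Robot

A 7-joint arm with a two-finger parallel gripper is mounted at the origin on the work surface. World frame = base frame: x ahead of the robot, y to its left, z up, the work surface at z = 0. Lengths are in m, angles in rad, forces in N, time in s.
With the tool pointing down it reaches from about 0.425 to 0.925 m from the base axis. Payload 6.8 kg.
Tool frame: the origin (TCP) lies at the very end of the fingers, on their centre line; the grasp point (between the pads) lies 19 mm behind it (bot.grasp_offset is the distance from the TCP to the grasp point, in m); z points along the fingers, y is the direction in which the jaws open and shut (so a half turn about z gives the same grasp; the last joint's range is limited). The gripper opens to 85 mm and grips with 20 to 120 N. Pads are 22 mm wide; open, the fingers measure 114 mm over their backs; the gripper's body (76 mm by 85 mm) begins 54 mm behind the grasp point. The pads swing forward as they close: fully open they stand 13 mm farther back than shut.
Start: joints at [-1.256, 0.477, 0.022, 1.555, -0.011, 1.109, -0.083], TCP at [0.277, 0.616, 0.192] pointing down, gripper open.
Joint ranges: [-2.96, 2.96], [-0.34, 2.1], [-1.41, 1.46], [0.24, 2.44], [-1.37, 4.51], [0.17, 1.92], [-2.96, 2.96]. Speed limits (rad/s): [2.39, 2.39, 3.14, 3.14, 3.14, 3.14, 3.14].

## Interface

Orientations are given as a unit quaternion [w, x, y, z].
In Python, from station import monitor, cams, bot, finder gives the robot as it stands.
- The arm moves only by the tool jog_arm, never from a script. Its argument "plan" is a list of rows, each an object of numbers: "x", "y", "z": the shift along the tool's x, y, z as a fraction of full scale; "wx", "wy", "wz": the turn, a rotation vector about the tool's x, y, z as a fraction of full scale. A call has 1 to 12 rows; each row is the pose to reach, as a shift and turn from the pose measured when the call began, along the tool's axes at that moment, turning the shorter way round; what a row does not reach only later rows make up. Full scale, the value 1, is 20 cm for a shift and 180 degrees for a turn. A row lasts 1/12 s, in which the tool goes at most 41.7 mm and 7.16 degrees, less where a joint would pass 70% of its speed; a pose out of reach is approached as far as the arm can. A call with a number of a shift or a turn outside -1 to 1 is refused whole. A call with a gripper value outside its range is refused whole. "hand" is the opening, from -1 (shut) to 1 (fully open), set as the call begins (left out, the last holds). The fingers move at their own pace and stop on an object; "grip_force" is the grip in N (left out, the last holds). Time passes only in rows, so rows that repeat a pose let the fingers close. It gives the time, the measured TCP pose, the force and the opening at its end, in the units of the state.
- monitor.get_obs(): the state, without advancing time (a new reading comes with each control period).
- cams.read_camera(name): name is "scene" or "side" or "wrist"; returns the picture (400x640x3 uint8, red, green, blue); there is no depth.
- cams.get_calibration(name): a dict with "fx", "fy", "cx", "cy" (pixels), "extrinsics" (4x4, takes a point from world to camera coordinates). Camera axes: x right, y down, z forward; pixel columns grow to the right and rows downward; lengths in m; the calibration is good to about 2 mm. A picture is of the moment at which its call begins: read the wrist's pose just before it. get_calibration takes no time and is no camera call; for the wrist camera it gives the pose at the moment of the call.
- bot.hand_in(): hands the job in, once; it reports no verdict.
Trained networks look in the newest picture that a camera, given by its name, has taken for a name from the list of things; names that differ only in an ending like _2 or _b are one class to them, and where a whole thing is asked for, a point or a joint stands for the part that bears it (a point fixed in the world has none). Each returns a list of dicts, best first, with "confidence" (0 to 1); they miss things now and then, are a little off and sometimes report something else, mostly with a low value. They report only what shows in the picture. A call takes as long as a camera call. They do not tell look-alikes from the thing itself.
- finder.find_in(camera, target): "bbox" ([left, top, width, height] in pixels, round what is visible of it).
- finder.place_of(camera, target): "location" ([column, row] in pixels: a listed point, or the origin of a listed thing).
The state is a dict: "t": time; "q": joint angles; "joint_vel": joint speeds; "joint_torque": joint torques, N m; "eef_pos": TCP position; "tool_rot": TCP orientation; "contact_force": force on the tool from outside, world axes, zero at the start; "torque": the same for the moment, N m; "gripper_width": opening from 0.0 (shut) to 1.0 (fully open).
Only numpy, scipy, OpenCV 4.12 (cv2) and the standard library are available. Lean on these libraries where they do the work, as an engineer would, in place of code of your own. Each camera call takes 0.05 s, during which the arm holds its last target. There are 200 camera calls.

## Task

Open the board holder so that a circuit board can be dropped in: first pull the lock pin up out of the holder's bed and stand it, foot down, in the narrow steel cup, and let go of it. Then pull the spring-loaded jaw by its upright black grip until the pointer on its side stands in the gap of the mark, and keep holding it there: the program finishes while the gripper still holds the jaw against its spring. Do not disturb the other things on the bench.

Things in the scene. Friction and masses are not known exactly. Their poses are not given: they have to be found in the camera images.
- holder: board holder fixed to the bench: aluminium bed 260 (x) x 100 (y) x 30 mm, origin at the centre of its underside; its -x end points roughly at the robot. Dark end blocks 20 mm thick, up to 57 mm high, at x = -120 mm (front) and x = +110 mm (the fixed jaw), joined by two 10 mm round rods along x at y = +-34 mm, 43 mm high. The spring jaw slides between them along the holder's x axis. Upright hole for the lock pin at x = -10, y = 0 mm, 14 mm wide, 25 mm deep
- jaw (a joint): how far the spring jaw has been pulled out along the holder's -x axis, m: 0 = home (closed), at most 0.09. The spring pulls it home with 4 N at 0 and 8.5 N at 0.09; let go, it runs home. The lock pin in its hole stops it after about 8 mm
- jaw_grip (a point): the point to grip on the spring jaw: upright black plate 14 mm thick (holder's x) x 50 mm wide (y), from 57 to 104 mm above the bench; the point lies in its middle, 85 mm above the bench. The dark jaw block below it is 45 x 90 mm, its top 57 mm above the bench. Site axes as the holder's
- jaw_pointer (a point): thin steel pointer, 3 mm wide, sticking out of the jaw's +y side over the mark; the point lies on its centre line, 51.5 mm above the bench. It moves with the jaw
- mark_gap (a point): the mark: a plain aluminium block 36 x 22 x 46 mm beside the bed on its +y side, with a 12 mm wide gap across its top between two lugs; the point is the middle of the gap, level with the lugs' tops. Its place along the bed varies: the jaw must come out 45 to 80 mm. Axes as the holder's (x along the slide)
- pin: the steel lock pin as a whole, 100 mm long, loose; origin at the centre of its foot, z towards its head
- pin_head (a point): middle of the steel lock pin's round head, the place to grip: head 18 mm across and 36 mm long, the point 81 mm above the foot and 19 mm below the pin's top. z is the pin's axis, up. The pin starts upright in the bed's hole, foot 5 mm above the bench, 25 mm deep
- pin_foot (a point): centre of the lock pin's foot; shaft 12 mm in diameter, 62 mm long, with a small chamfer
- cup_in (a point): narrow steel holder cup fixed to the bench, on the left or the right of the holder: outer diameter 32 mm on a flat foot ring 60 mm across and 6 mm high, bore 24 mm, 50 mm tall; this point is the centre of its inner floor, 5 mm above the bench
- cup_rim (a point): centre of the cup's mouth, 50 mm above the bench
- mug: wide grey plastic tool mug, 76 mm across, 95 mm tall, with two screwdrivers and a brush standing in it (up to 170 mm high); bystander; origin at the centre of its underside
- mouse: black computer mouse, 108 x 58 x 32 mm; bystander; origin at the centre of its underside
- shell: white plastic half housing, an open tray 170 x 100 x 24 mm; bystander; origin under its centre
- board: green circuit board 75 x 110 x 4 mm with parts up to 15 mm high, waiting to be clamped; bystander, leave it; origin under its centre
- driver: loose screwdriver lying down, 150 mm long; bystander; origin under it
- tape: roll of paper tape lying flat, 68 mm across, 18 mm high; bystander; origin under its centre
- tray: black divided parts tray 120 x 90 x 30 mm; bystander; origin under its centre
Not all that is in view belongs to the job. Of the things that look like the pin, the smaller one is meant.

How it is judged:
On the way, in this order (a step that is already met when the one before it is completed fails the run):
1. the lock pin stands foot down in the narrow cup and is let go, with the jaw still home (horizontal distance between pin_foot and cup_in below 0.01 m and z of pin_foot in the frame of cup_in below 0.008 m and angle between pin_head's own z axis and vertical below 0.35 rad and z of pin_head in the frame of cup_in above 0.06 m and contact force between the fingers and pin below 0.1 N and value of joint jaw below 0.012 m), for 0.3 s.
2. the jaw is pulled out until its pointer stands in the mark's gap (x of jaw_pointer in the frame of mark_gap between -0.006 and 0.006 m), for 0.2 s.
At the end, for the whole second after the job is handed in: jaw pointer within 6 mm of the middle of the mark gap along the slide, still (under 10 mm/s), held by the fingers with more than 2 N on the jaw; lock pin let go in the narrow cup: foot within 10 mm of its middle and 8 mm of its floor, leaning under 20 degrees (all of step 2 and velocity of joint jaw between -0.01 and 0.01 m/s and contact force between the fingers and jaw above 2 N and contact force between pin and jaw below 0.1 N and horizontal distance between pin_foot and cup_in below 0.01 m and z of pin_foot in the frame of cup_in below 0.008 m and angle between pin_head's own z axis and vertical below 0.35 rad and z of pin_head in the frame of cup_in above 0.06 m and contact force between the fingers and pin below 0.1 N); the arm keeps its last pose, push and grip.
It fails at once if a bystander (mug, mouse, shell, board, driver, tape, tray) is moved by more than 30 mm (distance of any of mug, mouse, shell, board, driver, tape, tray from where it was at the start of the episode above 0.03 m).
It also fails if it takes over 54 s, if anything falls off the work surface, if the arm or the gripper's body presses on something with over 40 N, if the wrist force passes 120 N, or if a joint passes its speed limit or range.

## Working session

There is one attempt and no reset: what is moved stays moved. The work goes in short steps, Python scripts to look and compute and a tool call to move; the robot and the scene stay as the last step left them, time stands still between calls to the robot, and variables do not carry over. Pictures are saved under pics/ and viewed, about 8 in all and at most 12, crops included, and the job is handed in when it is done.

Besides the shell and the picture viewer there is one more tool, called after ">>>" as name([rows], argument=value, ...), one row to a line, values as JSON. jog_arm: Moves the arm, as the interface text tells. Shift numbers are shares of 20 cm and turn numbers shares of 180 degrees, none past 1 either way. Its arguments: {"type":"object","properties":{"plan":{"type":"array","items":{"type":"object","properties":{"x":{"type":"number","minimum":-1,"maximum":1},"y":{"type":"number","minimum":-1,"maximum":1},"z":{"type":"number","minimum":-1,"maximum":1},"wx":{"type":"number","minimum":-1,"maximum":1},"wy":{"type":"number","minimum":-1,"maximum":1},"wz":{"type":"number","minimum":-1,"maximum":1}}}},"hand":{"type":"number"},"grip_force":{"type":"number"}},"required":["plan"]}

```bash
mkdir -p pics; cat > h.py <<'E'
import numpy as np, cv2
from scipy.spatial.transform import Rotation as R
from station import monitor, cams, bot, finder
def snap(n,f,crop=None,s=1):
    im=cams.read_camera(n)[:,:,::-1]
    if crop: a,b,c,d=crop; im=im[b:d,a:c]
    cv2.imwrite('pics/'+f,cv2.resize(im,None,fx=s,fy=s,interpolation=cv2.INTER_CUBIC))
def ray(n,uv):
    c=cams.get_calibration(n);E=np.array(c['extrinsics']);Rm=E[:3,:3]
    d=Rm.T@np.array([(uv[0]-c['cx'])/c['fx'],(uv[1]-c['cy'])/c['fy'],1]);return -Rm.T@E[:3,3],d/np.linalg.norm(d)
def at_z(n,uv,z):
    o,d=ray(n,uv);return o+d*(z-o[2])/d[2]
def tri(obs):
    A=np.zeros((3,3));b=np.zeros(3);P=[]
    for n,uv in obs:
        o,d=ray(n,uv);M=np.eye(3)-np.outer(d,d);A+=M;b+=M@o;P.append((o,M))
    x=np.linalg.solve(A,b);return x,[np.linalg.norm(M@(x-o)) for o,M in P]
def proj(n,p):
    c=cams.get_calibration(n);E=np.array(c['extrinsics']);q=E[:3,:3]@p+E[:3,3];return np.array([c['fx']*q[0]/q[2]+c['cx'],c['fy']*q[1]/q[2]+c['cy']])
def pose():
    s=monitor.get_obs();w,x,y,z=s['tool_rot'];return np.array(s['eef_pos']),R.from_quat([x,y,z,w]),s
def rel(p,Rt=None):
    "units of jog for target TCP pos p, rotation Rt"
    e,r,s=pose();d=r.inv().apply(np.array(p)-e)/0.2
    w=(r.inv()*Rt).as_rotvec()/np.pi if Rt is not None else np.zeros(3)
    return d.round(3),w.round(3)
E
python3 - <<'E'
from h import *
np.set_printoptions(precision=3,suppress=True)
snap('scene','s1.png');snap('side','d1.png')
e,r,s=pose();print(e,r.as_matrix(),s['t'],s['gripper_width'],s['contact_force'])
for n in ['scene','side']:
  for t in ['pin_head','pin_foot','cup_rim','jaw_grip','jaw_pointer','mark_gap','holder']:
    print(n,t,[(np.round(d['location']),round(d['confidence'],2)) for d in finder.place_of(n,t)[:3]])
E
```

```text
[0.277 0.615 0.191] [[-0.912  0.41  -0.001]
 [ 0.41   0.912 -0.002]
 [-0.    -0.002 -1.   ]] 0.1 0.9943362499647735 [-0.342  0.232 -0.181]
scene pin_head [(array([307., 194.]), 0.59), (array([269., 192.]), 0.56)]
scene pin_foot [(array([272., 224.]), 0.62)]
scene cup_rim [(array([412., 194.]), 0.8), (array([311., 217.]), 0.73), (array([421., 258.]), 0.5)]
scene jaw_grip [(array([307., 204.]), 0.85), (array([411., 179.]), 0.61)]
scene jaw_pointer [(array([328., 206.]), 0.64)]
scene mark_gap [(array([332., 203.]), 0.42), (array([307., 192.]), 0.34)]
scene holder [(array([311., 220.]), 0.78)]
side pin_head [(array([326., 138.]), 0.71), (array([337., 179.]), 0.67)]
side pin_foot [(array([325., 174.]), 0.58), (array([334., 202.]), 0.44)]
side cup_rim [(array([330., 316.]), 0.76)]
side jaw_grip [(array([312., 172.]), 0.75)]
side jaw_pointer [(array([314., 207.]), 0.9)]
side mark_gap [(array([334., 212.]), 0.86)]
side holder [(array([332., 205.]), 0.72)]
```

View pics/s1.png

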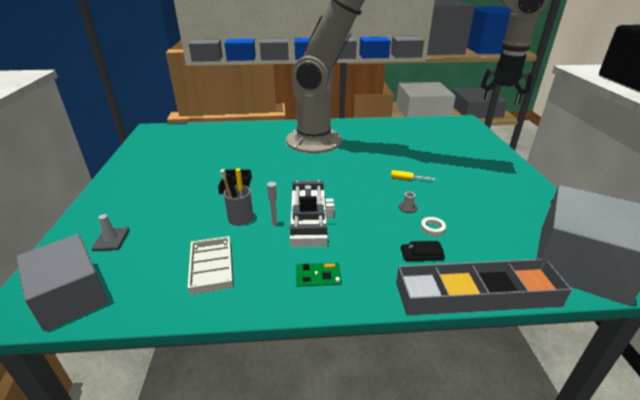

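View pics/d1.png

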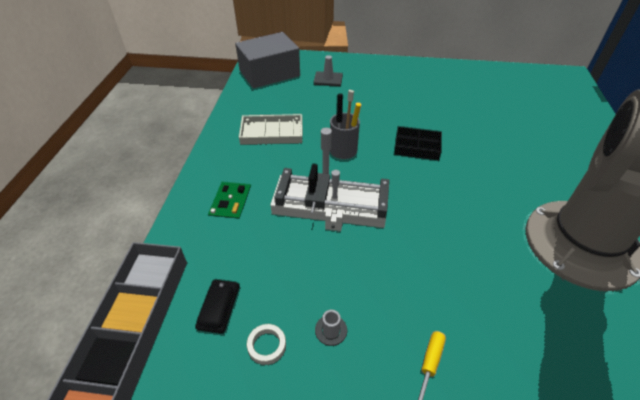

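The scene shows two pin-like things. One is tall and free-standing at scene (272,200) / side (325,150). The smaller one stands in the bed at about scene (308,190) / side (336,182), and its size and place match the description. The cup is at scene (408,200) / side (331,320), on the +y side, and the mark is at side (334,212). I'll triangulate and crop the pin to confirm it.

```bash
python3 - <<'E'
from h import *
np.set_printoptions(precision=4,suppress=True)
a=cams.read_camera('side')[:,:,::-1][110:240,260:400]
b=cams.read_camera('scene')[:,:,::-1][160:260,250:350]
a=cv2.resize(a,(430,400),interpolation=2);b=cv2.resize(b,(370,400),interpolation=2)
cv2.imwrite('pics/c1.png',np.hstack([a,b]))
P=dict(pin=tri([('scene',(307,194)),('side',(337,179))]),tall=tri([('scene',(269,192)),('side',(326,138))]),
grip=tri([('scene',(307,204)),('side',(312,172))]),mark=tri([('scene',(332,203)),('side',(334,212))]),ptr=tri([('scene',(328,206)),('side',(314,207))]))
for k,v in P.items(): print(k,v)
for n in ['scene','side']:
  for z,t in((.05,'cup_rim'),(.005,'cup_in')):
    for d in finder.place_of(n,t)[:2]: print(n,t,np.array(d['location']),d['confidence'],at_z(n,d['location'],z))
E
```

```text
pin (array([ 0.5424, -0.0515,  0.0791]), [np.float64(0.0007011669854383648), np.float64(0.0007011669854383179)])
tall (array([ 0.578 , -0.1568,  0.1109]), [np.float64(0.0016382027137221635), np.float64(0.0016382027137222428)])
grip (array([ 0.6007, -0.0561,  0.086 ]), [np.float64(0.0038452460062067743), np.float64(0.0038452460062067596)])
mark (array([0.5426, 0.0206, 0.0462]), [np.float64(0.0031141230260049867), np.float64(0.0031141230260049745)])
ptr (array([0.5831, 0.0108, 0.0565]), [np.float64(0.005018719932177832), np.float64(0.00501871993217762)])
scene cup_rim [410.7 193.7] 0.84 [0.5185 0.267  0.05  ]
scene cup_in [406.8 206.7] 0.59 [0.5225 0.2595 0.005 ]
side cup_rim [329.1 317.7] 0.69 [0.5253 0.2666 0.05  ]
side cup_in [329.4 328.1] 0.6 [0.5244 0.264  0.005 ]
```

View pics/c1.png

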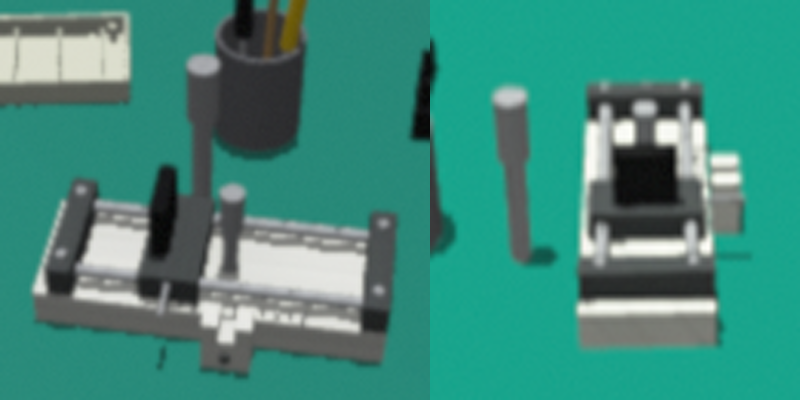

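The crop confirms it: the smaller pin stands in the bed at side (336,182), between the jaw and the front block. The larger free-standing pin at side (325,150) is a decoy, and there is a second pointed stand near the left edge. Next I'll move above the holder for a closer look.

```bash
python3 - <<'E'
from h import *
np.set_printoptions(precision=3,suppress=True)
e,r,s=pose();E=np.array(cams.get_calibration('wrist')['extrinsics']);c=-E[:3,:3].T@E[:3,3]
print('cam in tool',r.inv().apply(c-e),'cam axes in tool',r.inv().as_matrix()@E[:3,:3].T,cams.get_calibration('wrist')['fx'])
Rt=R.from_matrix(np.array([[-1,0,0],[0,1,0],[0,0,-1.]]))
for k in [(.36,.37,.27),(.43,.17,.27),(.5,-.05,.27)]: print(k,rel(k,Rt))
E
```

```text
cam in tool [ 0.07  -0.001 -0.181] cam axes in tool [[ 0.001 -0.961 -0.276]
 [ 1.     0.     0.001]
 [-0.001 -0.276  0.961]] 343.08040961397194
(0.36, 0.37, 0.27) (array([-0.883, -0.949, -0.389]), array([ 0.   , -0.   , -0.135]))
(0.43, 0.17, 0.27) (array([-1.612, -1.718, -0.389]), array([ 0.   , -0.   , -0.135]))
(0.5, -0.05, 0.27) (array([-2.383, -2.577, -0.389]), array([ 0.   , -0.   , -0.135]))
```

>>> jog_arm([
  {"x": -0.2,"y": -0.2,"z": -0.2,"wz": -0.03},
  {"x": -0.4,"y": -0.4,"z": -0.35,"wz": -0.06},
  {"x": -0.6,"y": -0.6,"z": -0.39,"wz": -0.1},
  {"x": -0.8,"y": -0.8,"z": -0.39,"wz": -0.135},
  {"x": -0.95,"y": -1,"z": -0.39,"wz": -0.135},
  {"x": -0.95,"y": -1,"z": -0.39,"wz": -0.135},
], hand=1)

```text
invalid input at $.plan[0]: expected keys x, y, z, wx, wy, wz
```

```bash
python3 - <<'E'
from h import *
e,r,s=pose();print(e,s['t'],s['q'])
Rt=R.from_matrix(np.array([[-1,0,0],[0,1,0],[0,0,-1.]]))
for k in [(.43,.17,.27),(.5,-.03,.27)]: print(k,rel(k,Rt))
E
```

```text
[0.27693507 0.61558399 0.19218789] 1.1 [-1.25612035  0.47701392  0.02237558  1.55542414 -0.01148835  1.10928078
 -0.08310057]
(0.43, 0.17, 0.27) (array([-1.612, -1.718, -0.389]), array([ 0.   , -0.   , -0.135]))
(0.5, -0.03, 0.27) (array([-2.342, -2.486, -0.389]), array([ 0.   , -0.   , -0.135]))
```

All six keys are needed in each row.

>>> jog_arm([
  {"x": -0.2,"y": -0.2,"z": -0.2,"wx": 0,"wy": 0,"wz": -0.03},
  {"x": -0.4,"y": -0.4,"z": -0.35,"wx": 0,"wy": 0,"wz": -0.06},
  {"x": -0.6,"y": -0.6,"z": -0.39,"wx": 0,"wy": 0,"wz": -0.1},
  {"x": -0.8,"y": -0.8,"z": -0.39,"wx": 0,"wy": 0,"wz": -0.135},
  {"x": -0.95,"y": -1,"z": -0.39,"wx": 0,"wy": 0,"wz": -0.135},
  {"x": -0.95,"y": -1,"z": -0.39,"wx": 0,"wy": 0,"wz": -0.135},
  {"x": -0.95,"y": -1,"z": -0.39,"wx": 0,"wy": 0,"wz": -0.135},
], hand=1)

```text
t: 1.68
eef_pos: [0.3683, 0.3542, 0.2706]
tool_rot: [0.0, -0.001, 1.0, 0.0]
contact_force: [0.7, -0.2, 0.2]
gripper_width: 1.001
```

```bash
python3 - <<'E'
from h import *
e,r,s=pose();print(e,s['t'],s['q'])
Rt=R.from_matrix(np.array([[-1,0,0],[0,1,0],[0,0,-1.]]))
for k in [(.43,.17,.27),(.5,-.03,.27)]: print(k,rel(k,Rt))
E
```

```text
[0.3683214  0.35415133 0.27061828] 1.6833 [-0.91376138  0.13400047  0.02887398  1.84466898 -0.00434055  1.16209604
  0.68852447]
(0.43, 0.17, 0.27) (array([-0.307, -0.921,  0.003]), array([0., 0., 0.]))
(0.5, -0.03, 0.27) (array([-0.656, -1.922,  0.002]), array([0., 0., 0.]))
```

>>> jog_arm([
  {"x": -0.07,"y": -0.2,"z": 0,"wx": 0,"wy": 0,"wz": 0},
  {"x": -0.14,"y": -0.4,"z": 0,"wx": 0,"wy": 0,"wz": 0},
  {"x": -0.2,"y": -0.6,"z": 0,"wx": 0,"wy": 0,"wz": 0},
  {"x": -0.27,"y": -0.8,"z": 0,"wx": 0,"wy": 0,"wz": 0},
  {"x": -0.33,"y": -1,"z": 0,"wx": 0,"wy": 0,"wz": 0},
])

```text
t: 2.1
eef_pos: [0.4336, 0.1564, 0.2709]
tool_rot: [0.001, -0.001, 1.0, 0.001]
contact_force: [0.5, 0.4, 1.2]
gripper_width: 1.005
```

>>> jog_arm([
  {"x": -0.07,"y": -0.2,"z": 0,"wx": 0,"wy": 0,"wz": 0},
  {"x": -0.14,"y": -0.4,"z": 0,"wx": 0,"wy": 0,"wz": 0},
  {"x": -0.2,"y": -0.6,"z": 0,"wx": 0,"wy": 0,"wz": 0},
  {"x": -0.27,"y": -0.8,"z": 0,"wx": 0,"wy": 0,"wz": 0},
  {"x": -0.33,"y": -0.96,"z": 0,"wx": 0,"wy": 0,"wz": 0},
  {"x": -0.33,"y": -0.96,"z": 0,"wx": 0,"wy": 0,"wz": 0},
  {"x": -0.33,"y": -0.96,"z": 0,"wx": 0,"wy": 0,"wz": 0},
])

```text
t: 2.68
eef_pos: [0.5002, -0.0381, 0.2709]
tool_rot: [0.001, 0.002, 1.0, 0.001]
contact_force: [-0.1, 0.3, -0.6]
gripper_width: 0.997
```

```bash
python3 - <<'E'
from h import *
np.set_printoptions(precision=4,suppress=True)
e,r,s=pose();print(e,s['t'])
snap('wrist','w1.png')
for t,z in (('pin_head',.086),('jaw_grip',.085),('jaw_pointer',.0515),('mark_gap',.046),('holder',0)):
    for d in finder.place_of('wrist',t)[:2]: print(t,np.round(d['location'],1),round(d['confidence'],2),at_z('wrist',d['location'],z))
E
```

```text
[ 0.5002 -0.0381  0.2709] 2.6833
pin_head [209.7 245.2] 0.9 [ 0.5928 -0.1575  0.086 ]
pin_head [309.1 208.6] 0.82 [ 0.5482 -0.0426  0.086 ]
jaw_grip [304.5 244.1] 0.94 [ 0.5917 -0.0473  0.085 ]
jaw_grip [304.6 186.8] 0.73 [ 0.5233 -0.0468  0.085 ]
jaw_pointer [358.2 227.4] 0.9 [0.5838 0.019  0.0515]
mark_gap [360.4 190.7] 0.59 [0.538  0.0205 0.046 ]
holder [356.  228.6] 0.6 [0.6056 0.0228 0.    ]
holder [308.1 190.6] 0.59 [ 0.5505 -0.0445  0.    ]
```

View pics/w1.png

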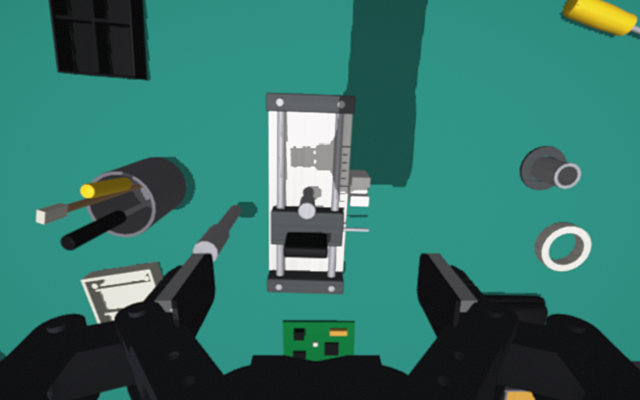

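The wrist view shows the bed pin's head at (307,211), the black grip at (305,244), the pointer at (357,230), the mark at (358,190) and the cup's mouth at (567,175). The decoy pin is at (205,250). I'll fuse the views.

```bash
python3 - <<'E'
from h import *
np.set_printoptions(precision=4,suppress=True)
for t,l in dict(pin=[('scene',(307,194)),('side',(337,179)),('wrist',(308.6,208.3))],grip=[('scene',(307,204)),('side',(312,172)),('wrist',(304.5,244))],
  mark=[('scene',(332,203)),('side',(334,212)),('wrist',(360.4,190.7))],ptr=[('side',(314,207)),('wrist',(358.2,227.4))],rim=[('scene',(410.7,193.7)),('side',(329.1,317.7)),('wrist',(567,175))]).items(): print(t,*tri(l))
F=[at_z('wrist',u,.057) for u in ((280,103),(341,104),(278,287),(334,287))];print(np.array(F))
f=(F[0]+F[1])/2;b=(F[2]+F[3])/2;print('yaw deg',np.degrees(np.arctan2(*(b-f)[[1,0]])),np.linalg.norm(b-f))
print('pintop',at_z('wrist',(307,211),.105))
for n in ['wrist']:
  for t,z in(('cup_rim',.05),('cup_in',.005)):
    for d in finder.place_of(n,t)[:2]: print(t,d['location'],d['confidence'],at_z(n,d['location'],z))
E
```

```text
pin [ 0.5457 -0.0472  0.0827] [np.float64(0.0043130568425604025), np.float64(0.004001845017313114), np.float64(0.0057507855304702515)]
grip [ 0.5969 -0.0527  0.0845] [np.float64(0.0039169694086459185), np.float64(0.0071582072162220305), np.float64(0.0070269873592366285)]
mark [0.5406 0.0205 0.0449] [np.float64(0.0034044331103655597), np.float64(0.0035671918942879544), np.float64(0.002182385348075871)]
ptr [0.5835 0.0178 0.0567] [np.float64(0.0015108184619998112), np.float64(0.0015108184619996923)]
rim [0.5207 0.2668 0.0505] [np.float64(0.0008889168480273909), np.float64(0.004565686645766099), np.float64(0.004104712311105621)]
[[ 0.4348 -0.0744  0.057 ]
 [ 0.4355 -0.0067  0.057 ]
 [ 0.6645 -0.0827  0.057 ]
 [ 0.6644 -0.0101  0.057 ]]
yaw deg -1.45716743085252 0.22938196288918455
pintop [ 0.5448 -0.0437  0.105 ]
cup_rim [569.3, 174.8] 0.73 [0.5165 0.2692 0.05  ]
cup_rim [307.2, 207.5] 0.49 [ 0.5586 -0.045   0.05  ]
cup_in [541.8, 171.7] 0.88 [0.5224 0.2657 0.005 ]
```

>>> jog_arm([
  {"x": -0.1,"y": -0.027,"z": 0.2,"wx": 0,"wy": 0,"wz": 0.008},
  {"x": -0.225,"y": -0.027,"z": 0.4,"wx": 0,"wy": 0,"wz": 0.008},
  {"x": -0.225,"y": -0.027,"z": 0.6,"wx": 0,"wy": 0,"wz": 0.008},
  {"x": -0.225,"y": -0.027,"z": 0.6,"wx": 0,"wy": 0,"wz": 0.008},
  {"x": -0.225,"y": -0.027,"z": 0.6,"wx": 0,"wy": 0,"wz": 0.008},
])

```text
t: 3.5
eef_pos: [0.5428, -0.0393, 0.1484]
tool_rot: [-0.002, 0.011, 1.0, 0.0]
contact_force: [-0.6, -0.2, 0.3]
gripper_width: 0.999
```

```bash
python3 - <<'E'
from h import *
np.set_printoptions(precision=4,suppress=True)
e,r,s=pose();print(e,s['t'],r.as_matrix()[:,0])
snap('wrist','w2.png')
for t,z in (('pin_head',.086),('jaw_grip',.085),('jaw_pointer',.0515),('mark_gap',.046)):
    for d in finder.place_of('wrist',t)[:2]: print(t,np.round(d['location'],1),round(d['confidence'],2),at_z('wrist',d['location'],z))
E
```

```text
[ 0.5428 -0.0393  0.1484] 3.5 [-0.9998  0.0215  0.0049]
pin_head [303.6 202.4] 0.77 [ 0.5506 -0.0497  0.086 ]
pin_head [157.  260.2] 0.77 [ 0.5958 -0.1671  0.086 ]
jaw_grip [304.1 262.1] 0.76 [ 0.6018 -0.0509  0.085 ]
jaw_pointer [379.  235.2] 0.98 [0.5945 0.0149 0.0515]
mark_gap [382.  180.8] 0.78 [0.5462 0.017  0.046 ]
```

View pics/w2.png

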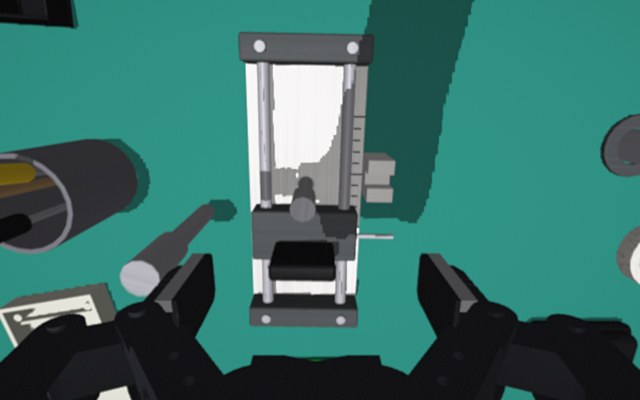

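The closer view shows the pin head's top at (303,208), the end-block bolts at (260,46), (352,47), (265,319) and (340,320), the pointer at column 379, row 237, and the gap in the mark at row 181.

```bash
python3 - <<'E'
from h import *
np.set_printoptions(precision=4,suppress=True)
e,r,s=pose();print(e,r.as_matrix()[:,2])
F=[at_z('wrist',u,.057) for u in ((260,46),(352,47),(265,319),(340,320))];print(np.array(F))
f=(F[0]+F[1])/2;b=(F[2]+F[3])/2;u=(b-f)/np.linalg.norm(b-f);print('yaw deg',np.degrees(np.arctan2(u[1],u[0])),np.linalg.norm(b-f));p=f+u*.11;print('pin from bolts',p)
print('pintop',at_z('wrist',(303,208.5),.105),'ptr',at_z('wrist',(378,237),.0515),'gap',at_z('wrist',(381,181),.046))
print(rel((*p[:2],.0675)))
E
```

```text
[ 0.5463 -0.0397  0.1532] [ 0.0054  0.0024 -1.    ]
[[ 0.4382 -0.0794  0.057 ]
 [ 0.4404 -0.0109  0.057 ]
 [ 0.6744 -0.0906  0.057 ]
 [ 0.6772 -0.0202  0.057 ]]
yaw deg -2.4899636375968703 0.2367432680783178
pin from bolts [ 0.5492 -0.0499  0.057 ]
pintop [ 0.5504 -0.0494  0.105 ] ptr [0.5962 0.0141 0.0515] gap [0.5464 0.0162 0.046 ]
(array([-0.013, -0.052,  0.429]), array([0., 0., 0.]))
```

The arm was still settling when that picture was taken, so I'll measure again now that it is at rest.

```bash
python3 - <<'E'
from h import *
np.set_printoptions(precision=4,suppress=True)
e,r,s=pose();print(e,s['t'],s['joint_vel'])
snap('wrist','w3.png')
for t,z in (('pin_head',.086),('jaw_grip',.085),('jaw_pointer',.0515),('mark_gap',.046),('cup_rim',.05)):
    for d in finder.place_of('wrist',t)[:2]: print(t,np.round(d['location'],1),round(d['confidence'],2),at_z('wrist',d['location'],z))
for i in range(3):
  E=np.array(cams.get_calibration('wrist')['extrinsics']);print(pose()[0],-E[:3,:3].T@E[:3,3]);cams.read_camera('wrist')
print(rel((.546,-.046,.0675)))
E
```

```text
[ 0.5463 -0.0397  0.1532] 3.75 [ 0.0004  0.001  -0.0028  0.0062 -0.0029 -0.004   0.0034]
pin_head [162.9 252.6] 0.91 [ 0.59   -0.1616  0.086 ]
pin_head [305.2 194.4] 0.66 [ 0.545  -0.0482  0.086 ]
jaw_grip [301.9 252.3] 0.86 [ 0.5923 -0.0522  0.085 ]
jaw_pointer [376.8 227.4] 0.77 [0.5854 0.0125 0.0515]
jaw_pointer [304.2 167.7] 0.54 [ 0.5308 -0.0495  0.0515]
mark_gap [379.5 171.3] 0.72 [0.5362 0.0143 0.046 ]
[ 0.5452 -0.0396  0.1514] [ 0.4747 -0.0395  0.3323]
[ 0.5451 -0.0396  0.1512] [ 0.4747 -0.0395  0.3321]
[ 0.545  -0.0397  0.151 ] [ 0.4747 -0.0395  0.332 ]
(array([-0.005, -0.032,  0.417]), array([0., 0., 0.]))
```

View pics/w3.png

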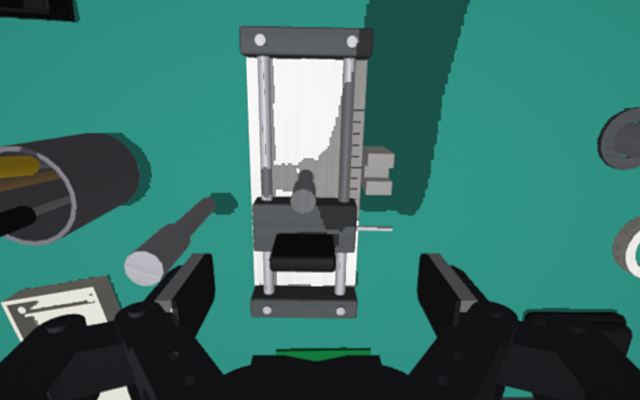

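The steady view shows the bolts at (260,40), (352,41), (267,310) and (340,311), and the pin's top at (303,201).

```bash
python3 - <<'E'
from h import *
np.set_printoptions(precision=4,suppress=True)
F=[at_z('wrist',u,.057) for u in ((260,40),(352,41),(267,310),(340,311))];print(np.array(F))
f=(F[0]+F[1])/2;b=(F[2]+F[3])/2;u=(b-f)/np.linalg.norm(b-f);print('yaw deg',np.degrees(np.arctan2(u[1],u[0])),np.linalg.norm(b-f));p=f+u*.11;print('pin from bolts',p)
q=at_z('wrist',(303,201),.105)
print('pintop',q,'ptr',at_z('wrist',(376,228.5),.0515),'gap',at_z('wrist',(379.5,171.5),.046))
e,r,s=pose();print(e,s['q'],r.as_rotvec()); print(rel((*((p+q)[:2]/2),.0675),R.from_euler('z',-2.5,degrees=True)*R.from_matrix(np.diag([-1,1,-1.]))))
E
```

```text
[[ 0.4327 -0.0789  0.057 ]
 [ 0.4348 -0.0112  0.057 ]
 [ 0.6611 -0.0877  0.057 ]
 [ 0.6638 -0.0205  0.057 ]]
yaw deg -2.262949579740352 0.228879638305897
pin from bolts [ 0.5437 -0.0494  0.057 ]
pintop [ 0.5427 -0.0492  0.105 ] ptr [0.5853 0.0115 0.0515] gap [0.5357 0.0141 0.046 ]
[ 0.545  -0.0397  0.1509] [-0.3678  0.3249  0.4035  1.9304 -0.161   0.9156  1.6637] [0.0348 3.1399 0.0028]
(array([ 0.008, -0.049,  0.417]), array([0.001, 0.   , 0.007]))
```

>>> jog_arm([
  {"x": 0.008,"y": -0.049,"z": 0.1,"wx": 0,"wy": 0,"wz": 0.007},
  {"x": 0.008,"y": -0.049,"z": 0.2,"wx": 0,"wy": 0,"wz": 0.007},
  {"x": 0.008,"y": -0.049,"z": 0.3,"wx": 0,"wy": 0,"wz": 0.007},
  {"x": 0.008,"y": -0.049,"z": 0.36,"wx": 0,"wy": 0,"wz": 0.007},
  {"x": 0.008,"y": -0.049,"z": 0.417,"wx": 0,"wy": 0,"wz": 0.007},
  {"x": 0.008,"y": -0.049,"z": 0.417,"wx": 0,"wy": 0,"wz": 0.007},
  {"x": 0.008,"y": -0.049,"z": 0.417,"wx": 0,"wy": 0,"wz": 0.007},
  {"x": 0.008,"y": -0.049,"z": 0.417,"wx": 0,"wy": 0,"wz": 0.007},
  {"x": 0.008,"y": -0.049,"z": 0.417,"wx": 0,"wy": 0,"wz": 0.007},
])

```text
t: 4.95
eef_pos: [0.5442, -0.0493, 0.0685]
tool_rot: [0.002, 0.022, 1.0, 0.001]
contact_force: [-0.6, -0.8, -0.2]
gripper_width: 0.998
```

```bash
python3 - <<'E'
from h import *
np.set_printoptions(precision=4,suppress=True)
e,r,s=pose();print(e,s['contact_force'],s['t'])
for d in finder.place_of('side','pin_head')[:2]+finder.place_of('wrist','pin_head')[:2]: print(d)
e,r,s=pose();print(e,rel((.5433,-.0493,.067)))
E
```

```text
[ 0.5442 -0.0493  0.0685] [-0.574  -0.8225 -0.203 ] 4.95
{'location': [326.7, 140.5], 'confidence': 0.71}
{'location': [230.2, 199.0], 'confidence': 0.63}
{'location': [159.3, 256.0], 'confidence': 0.96}
{'location': [305.1, 197.8], 'confidence': 0.59}
[ 0.5439 -0.0492  0.0683] (array([ 0.003, -0.   ,  0.007]), array([0., 0., 0.]))
```

>>> jog_arm([
  {"x": 0,"y": 0,"z": 0.005,"wx": 0,"wy": 0,"wz": 0},
  {"x": 0,"y": 0,"z": 0.005,"wx": 0,"wy": 0,"wz": 0},
  {"x": 0,"y": 0,"z": 0.005,"wx": 0,"wy": 0,"wz": 0},
  {"x": 0,"y": 0,"z": 0.005,"wx": 0,"wy": 0,"wz": 0},
  {"x": 0,"y": 0,"z": 0.005,"wx": 0,"wy": 0,"wz": 0},
  {"x": 0,"y": 0,"z": 0.005,"wx": 0,"wy": 0,"wz": 0},
  {"x": 0,"y": 0,"z": 0.005,"wx": 0,"wy": 0,"wz": 0},
  {"x": 0,"y": 0,"z": 0.005,"wx": 0,"wy": 0,"wz": 0},
  {"x": 0,"y": 0,"z": 0.005,"wx": 0,"wy": 0,"wz": 0},
  {"x": 0,"y": 0,"z": 0.005,"wx": 0,"wy": 0,"wz": 0},
], hand=-1, grip_force=40)

```text
t: 5.88
eef_pos: [0.5439, -0.0492, 0.0673]
tool_rot: [0.002, 0.022, 1.0, 0.001]
contact_force: [-0.2, -0.8, -0.1]
gripper_width: -0.0
```

The fingers closed fully, so they missed the pin. I'll look.

```bash
python3 - <<'E'
from h import *
snap('wrist','w4.png')
im=cams.read_camera('side')[:,:,::-1][110:240,260:400];b=cams.read_camera('scene')[:,:,::-1][150:260,250:350]
a=cv2.imread('pics/w4.png')[:, 130:510]
cv2.imwrite('pics/v4.png',np.hstack([a,cv2.resize(np.vstack([cv2.resize(im,(300,250)),cv2.resize(b,(300,300))]),(300,400))]))
E
```

```text
(no output)
```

View pics/v4.png

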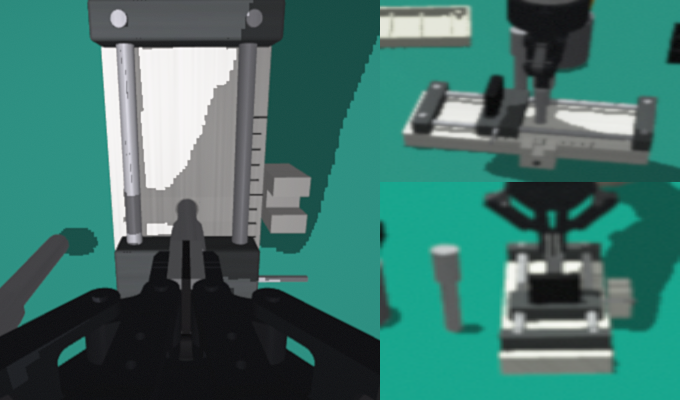

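```bash
python3 - <<'E'
from h import *
a=cv2.imread('pics/w4.png')[190:370,250:390]
im=cams.read_camera('side')[:,:,::-1][120:220,300:370]
cv2.imwrite('pics/v5.png',np.hstack([cv2.resize(a,(440,566),interpolation=2),cv2.resize(im,(350,566),interpolation=2)]))
e,r,s=pose();print(proj('wrist',e),proj('side',e),proj('wrist',e+[0,0,.019]),s['gripper_width'])
E
```

```text
[317.33782118 227.88234709] [335.93084253 183.70232166] [317.61772772 241.46340491] 0.0015005639611373417
```

View pics/v5.png

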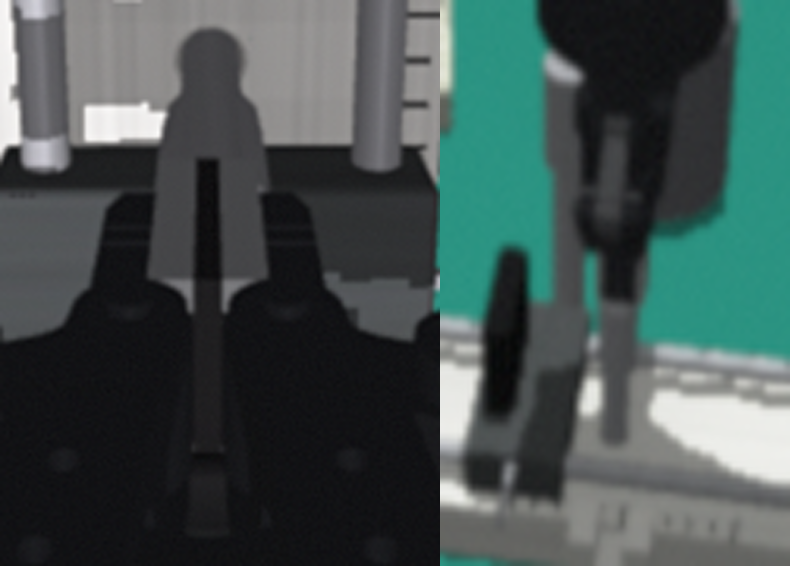

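The fingertips sit on both sides of the grey head, at crop columns 150 and 268, so the pin does look gripped even though the width reads 0. I'll test by lifting and comparing.

>>> jog_arm([
  {"x": 0,"y": 0,"z": -0.05,"wx": 0,"wy": 0,"wz": 0},
  {"x": 0,"y": 0,"z": -0.1,"wx": 0,"wy": 0,"wz": 0},
  {"x": 0,"y": 0,"z": -0.15,"wx": 0,"wy": 0,"wz": 0},
  {"x": 0,"y": 0,"z": -0.2,"wx": 0,"wy": 0,"wz": 0},
  {"x": 0,"y": 0,"z": -0.25,"wx": 0,"wy": 0,"wz": 0},
  {"x": 0,"y": 0,"z": -0.3,"wx": 0,"wy": 0,"wz": 0},
  {"x": 0,"y": 0,"z": -0.3,"wx": 0,"wy": 0,"wz": 0},
])

```text
t: 6.67
eef_pos: [0.5453, -0.0495, 0.1299]
tool_rot: [0.004, 0.022, 1.0, 0.001]
contact_force: [-0.1, -0.2, 0.5]
gripper_width: -0.0
```

```bash
python3 - <<'E'
from h import *
a=cams.read_camera('wrist')[:,:,::-1][120:370,220:420]
im=cams.read_camera('side')[:,:,::-1][100:220,290:380]
cv2.imwrite('pics/v6.png',np.hstack([cv2.resize(a,(400,500),interpolation=2),cv2.resize(im,(375,500),interpolation=2)]))
e,r,s=pose();print(e,s['gripper_width'],s['contact_force'])
E
```

```text
[ 0.54406129 -0.04924977  0.12787564] 0.0017687885515046903 [ 0.05104999  0.29322034 -1.52425195]
```

View pics/v6.png

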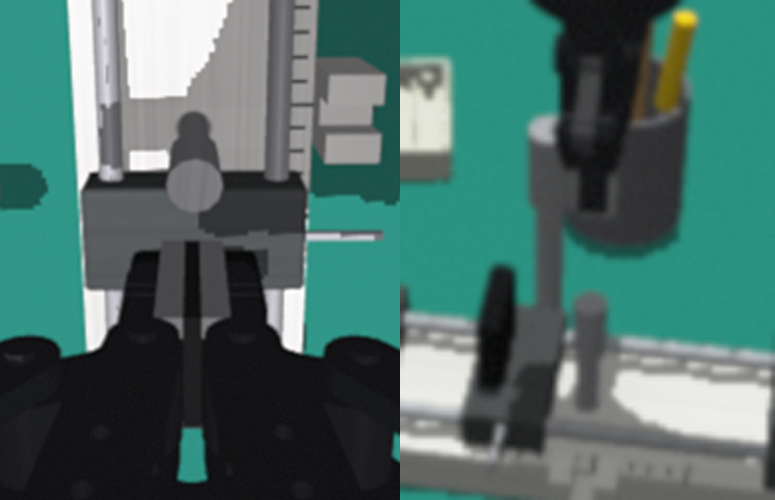

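The pin stayed in the bed at side (336,180) and the fingers shut fully, so the tips must have passed beside or above it. I'll triangulate the real fingertip and the pin's top from these two views to get the relative offset.

```bash
python3 - <<'E'
from h import *
np.set_printoptions(precision=4,suppress=True)
e,r,s=pose();print(e,proj('side',e),proj('wrist',e))
print('tip',*tri([('wrist',(317,240)),('side',(336.2,150))]))
print('pintop',*tri([('wrist',(317,212.5)),('side',(335.6,172))]))
print('pintop@.105',at_z('wrist',(317,212.5),.105),at_z('side',(335.6,172),.105))
for z in(.06,.105): print(z,proj('side',np.array([.5433,-.0493,z])),proj('wrist',np.array([.5433,-.0493,z])))
for t in('pin_head','pin_foot'):
  for n in('side','wrist','scene'):
    if t=='pin_head':cams.read_camera(n)
    print(n,t,[(d['location'],round(d['confidence'],2)) for d in finder.place_of(n,t)[:3]])
E
```

```text
[ 0.5441 -0.0492  0.1279] [336.6091 163.4956] [317.3282 227.8496]
tip [ 0.542  -0.0506  0.1611] [np.float64(0.004644567657211318), np.float64(0.004644567657211184)]
pintop [ 0.5447 -0.0495  0.1022] [np.float64(0.0010006419449743373), np.float64(0.0010006419449742946)]
pintop@.105 [ 0.5427 -0.0492  0.105 ] [ 0.5454 -0.047   0.105 ]
0.06 [336.1362 186.0279] [316.5145 193.9314]
0.105 [336.6763 171.3764] [316.912 213.373]
side pin_head [([336.3, 175.4], 0.68), ([328.2, 138.0], 0.68)]
wrist pin_head [([318.3, 209.0], 0.91), ([159.0, 275.6], 0.62)]
scene pin_head [([269.7, 194.6], 0.83)]
side pin_foot [([327.6, 173.2], 0.83), ([332.1, 202.3], 0.53)]
wrist pin_foot [([310.5, 179.9], 0.68), ([209.6, 216.5], 0.61)]
scene pin_foot [([271.2, 223.3], 0.62), ([310.0, 219.5], 0.49)]
```

The tip triangulates about 35–40 mm above the reported TCP, so at reported z = 0.067 the fingers closed just above the pin's top. Lateral alignment is good, within 3 mm. I'll open partly and go lower in steps, watching the force.

>>> jog_arm([
  {"x": 0,"y": 0,"z": 0,"wx": 0,"wy": 0,"wz": 0},
  {"x": 0,"y": 0,"z": 0.05,"wx": 0,"wy": 0,"wz": 0},
  {"x": 0,"y": 0,"z": 0.15,"wx": 0,"wy": 0,"wz": 0},
  {"x": 0,"y": 0,"z": 0.22,"wx": 0,"wy": 0,"wz": 0},
  {"x": 0,"y": 0,"z": 0.28,"wx": 0,"wy": 0,"wz": 0},
  {"x": 0,"y": 0,"z": 0.33,"wx": 0,"wy": 0,"wz": 0},
  {"x": 0,"y": 0,"z": 0.37,"wx": 0,"wy": 0,"wz": 0},
  {"x": 0,"y": 0,"z": 0.4,"wx": 0,"wy": 0,"wz": 0},
  {"x": 0,"y": 0,"z": 0.41,"wx": 0,"wy": 0,"wz": 0},
  {"x": 0,"y": 0,"z": 0.41,"wx": 0,"wy": 0,"wz": 0},
  {"x": 0,"y": 0,"z": 0.41,"wx": 0,"wy": 0,"wz": 0},
], hand=-0.2)

```text
t: 8.13
eef_pos: [0.5442, -0.0493, 0.0454]
tool_rot: [0.002, 0.022, 1.0, 0.001]
contact_force: [0.4, 0.3, 1.4]
gripper_width: 0.4
```

```bash
python3 - <<'E'
from h import *
a=cams.read_camera('wrist')[:,:,::-1][120:370,220:420]
im=cams.read_camera('side')[:,:,::-1][100:220,290:380]
cv2.imwrite('pics/v7.png',np.hstack([cv2.resize(a,(400,500),interpolation=2),cv2.resize(im,(375,500),interpolation=2)]))
e,r,s=pose();print(e,s['gripper_width'],s['contact_force'],proj('side',e))
E
```

```text
[ 0.54434748 -0.04929078  0.0456321 ] 0.40537261149011455 [1.06846416 0.17297667 0.82263235] [335.51422802 190.45380442]
```

View pics/v7.png

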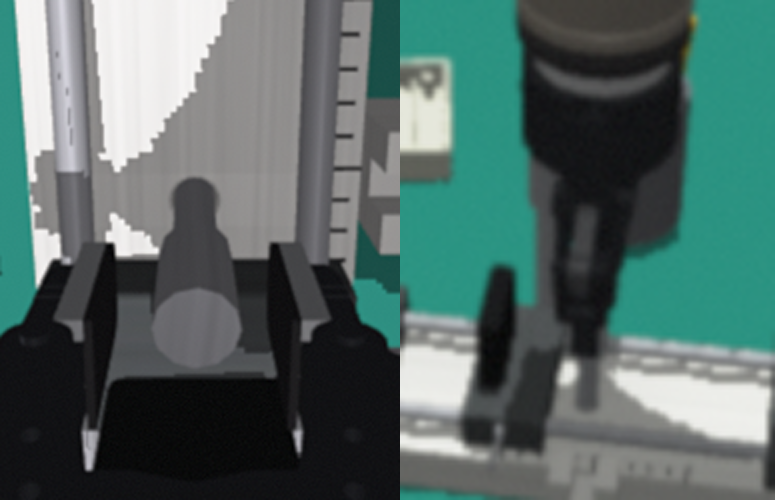

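The head's top at crop (197,325) now lies centred between the pads at columns 110 and 280. The side view puts the tips low on the head. Closing.

>>> jog_arm([
  {"x": 0,"y": 0,"z": 0,"wx": 0,"wy": 0,"wz": 0},
  {"x": 0,"y": 0,"z": 0,"wx": 0,"wy": 0,"wz": 0},
  {"x": 0,"y": 0,"z": 0,"wx": 0,"wy": 0,"wz": 0},
  {"x": 0,"y": 0,"z": 0,"wx": 0,"wy": 0,"wz": 0},
  {"x": 0,"y": 0,"z": 0,"wx": 0,"wy": 0,"wz": 0},
  {"x": 0,"y": 0,"z": 0,"wx": 0,"wy": 0,"wz": 0},
  {"x": 0,"y": 0,"z": 0,"wx": 0,"wy": 0,"wz": 0},
], hand=-1, grip_force=50)

```text
t: 8.82
eef_pos: [0.5452, -0.0493, 0.0463]
tool_rot: [0.003, 0.022, 1.0, 0.001]
contact_force: [-0.5, 0.6, 5.9]
gripper_width: 0.189
```

The pin is gripped (opening 0.19, about 16–18 mm). Lifting.

>>> jog_arm([
  {"x": 0,"y": 0,"z": -0.05,"wx": 0,"wy": 0,"wz": 0},
  {"x": 0,"y": 0,"z": -0.12,"wx": 0,"wy": 0,"wz": 0},
  {"x": 0,"y": 0,"z": -0.2,"wx": 0,"wy": 0,"wz": 0},
  {"x": 0,"y": 0,"z": -0.3,"wx": 0,"wy": 0,"wz": 0},
  {"x": 0,"y": 0,"z": -0.4,"wx": 0,"wy": 0,"wz": 0},
  {"x": 0,"y": 0,"z": -0.45,"wx": 0,"wy": 0,"wz": 0},
  {"x": 0.03,"y": 0.15,"z": -0.45,"wx": 0,"wy": 0,"wz": 0},
  {"x": 0.06,"y": 0.3,"z": -0.45,"wx": 0,"wy": 0,"wz": 0},
  {"x": 0.1,"y": 0.5,"z": -0.45,"wx": 0,"wy": 0,"wz": 0},
  {"x": 0.1,"y": 0.7,"z": -0.45,"wx": 0,"wy": 0,"wz": 0},
  {"x": 0.1,"y": 0.85,"z": -0.45,"wx": 0,"wy": 0,"wz": 0},
  {"x": 0.1,"y": 1,"z": -0.45,"wx": 0,"wy": 0,"wz": 0},
])

```text
t: 9.82
eef_pos: [0.5327, 0.1534, 0.1366]
tool_rot: [0.002, 0.021, 1.0, 0.001]
contact_force: [0.7, -0.8, -1.3]
gripper_width: 0.189
```

>>> jog_arm([
  {"x": 0,"y": 0,"z": 0,"wx": 0,"wy": 0,"wz": 0},
  {"x": 0,"y": 0,"z": 0,"wx": 0,"wy": 0,"wz": 0},
  {"x": 0,"y": 0,"z": 0,"wx": 0,"wy": 0,"wz": 0},
  {"x": 0,"y": 0,"z": 0,"wx": 0,"wy": 0,"wz": 0},
  {"x": 0,"y": 0,"z": 0,"wx": 0,"wy": 0,"wz": 0},
  {"x": 0,"y": 0,"z": 0,"wx": 0,"wy": 0,"wz": 0},
])

```text
t: 10.32
eef_pos: [0.5328, 0.152, 0.1366]
tool_rot: [0.002, 0.023, 1.0, 0.001]
contact_force: [1.3, -0.3, -1.1]
gripper_width: 0.186
```

```bash
python3 - <<'E'
from h import *
np.set_printoptions(precision=4,suppress=True)
e,r,s=pose();print(e,s['gripper_width'],s['contact_force'],s['t'],r.as_matrix())
a=cams.read_camera('wrist')[:,:,::-1]
def L(n,t): return [(d['location'],round(d['confidence'],2)) for d in finder.place_of(n,t)[:2]]
for t in('cup_rim','cup_in','pin_head','pin_foot'): print('wrist',t,L('wrist',t))
im=cams.read_camera('side')[:,:,::-1][140:380,250:420]
for t in('cup_rim','cup_in','pin_head','pin_foot'): print('side',t,L('side',t))
cv2.imwrite('pics/v8.png',np.hstack([cv2.resize(a[:,200:640],(440,400)),cv2.resize(im,(340,400),interpolation=2)]))
print(pose()[0])
E
```

```text
[0.5328 0.152  0.1366] 0.18584455755157064 [ 1.2772 -0.2936 -1.1117] 10.3167 [[-0.999   0.0451  0.0046]
 [ 0.0451  0.999   0.0019]
 [-0.0045  0.0021 -1.    ]]
wrist cup_rim [([454.6, 168.2], 0.76), ([158.7, 258.8], 0.63)]
wrist cup_in [([434.9, 159.6], 0.81)]
wrist pin_head [([317.6, 261.7], 0.59)]
wrist pin_foot [([13.9, 231.6], 0.73), ([316.4, 206.9], 0.37)]
side cup_rim [([332.1, 318.2], 0.84), ([221.7, 306.5], 0.23)]
side cup_in [([328.9, 328.2], 0.87), ([330.1, 249.4], 0.33)]
side pin_head [([331.3, 222.6], 0.51)]
side pin_foot [([328.9, 252.3], 0.59)]
[0.5327 0.1534 0.1366]
```

View pics/v8.png

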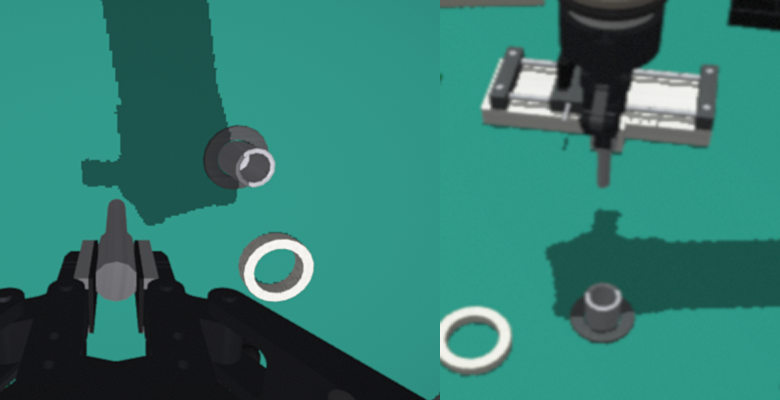

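The pin is held upright with its foot at wrist (316,203) / side (331,251). The cup's mouth is at wrist (455,168) / side (331,317).

```bash
python3 - <<'E'
from h import *
np.set_printoptions(precision=4,suppress=True)
e=pose()[0];print(e)
print('rim',*tri([('wrist',(454.6,168.2)),('side',(331.3,317.8)),('scene',(410.7,193.7))]),at_z('wrist',(454.6,168.2),.05),at_z('side',(331.3,317.8),.05))
print('in',at_z('wrist',(434.9,159.6),.005),at_z('side',(328.9,328.2),.005))
print('foot',*tri([('wrist',(316.5,206)),('side',(330.5,251.5))]))
print('head',*tri([('wrist',(317.5,261.7)),('side',(331.3,222.6))]))
print('top in wrist, h=.19:',at_z('wrist',(316,280),.196))
E
```

```text
[0.5327 0.1534 0.1366]
rim [0.521  0.2654 0.0502] [np.float64(0.0018140288869663973), np.float64(0.001043154902584869), np.float64(0.0014526467012926526)] [0.5207 0.2636 0.05  ] [0.5215 0.2663 0.05  ]
in [0.5218 0.2632 0.005 ] [0.5253 0.2643 0.005 ]
foot [0.5353 0.1531 0.0885] [np.float64(0.00011821390598096037), np.float64(0.00011821390598117204)]
head [0.5354 0.1531 0.1726] [np.float64(4.0251722136741414e-05), np.float64(4.0251722136693994e-05)]
top in wrist, h=.19: [0.5315 0.1525 0.196 ]
```

>>> jog_arm([
  {"x": 0.03,"y": 0.15,"z": 0,"wx": 0,"wy": 0,"wz": 0},
  {"x": 0.06,"y": 0.3,"z": 0,"wx": 0,"wy": 0,"wz": 0},
  {"x": 0.09,"y": 0.43,"z": 0,"wx": 0,"wy": 0,"wz": 0},
  {"x": 0.09,"y": 0.52,"z": 0,"wx": 0,"wy": 0,"wz": 0},
  {"x": 0.09,"y": 0.556,"z": 0,"wx": 0,"wy": 0,"wz": 0},
  {"x": 0.09,"y": 0.556,"z": 0.05,"wx": 0,"wy": 0,"wz": 0},
  {"x": 0.09,"y": 0.556,"z": 0.1,"wx": 0,"wy": 0,"wz": 0},
  {"x": 0.09,"y": 0.556,"z": 0.12,"wx": 0,"wy": 0,"wz": 0},
  {"x": 0.09,"y": 0.556,"z": 0.12,"wx": 0,"wy": 0,"wz": 0},
  {"x": 0.09,"y": 0.556,"z": 0.12,"wx": 0,"wy": 0,"wz": 0},
  {"x": 0.09,"y": 0.556,"z": 0.12,"wx": 0,"wy": 0,"wz": 0},
])

```text
t: 11.73
eef_pos: [0.52, 0.2644, 0.1129]
tool_rot: [0.002, 0.022, 1.0, 0.001]
contact_force: [0.7, -0.0, -1.3]
gripper_width: 0.187
```

```bash
python3 - <<'E'
from h import *
np.set_printoptions(precision=4,suppress=True)
cams.read_camera('wrist');cams.read_camera('side');cams.read_camera('scene')
e=pose()[0];print(e)
for n in('wrist','side','scene'):
  for t,z in(('cup_rim',.05),('cup_in',.005),('pin_foot',e[2]-.0405),('pin_head',e[2]+.0405)):
    print(n,t,[(d['location'],round(d['confidence'],2),at_z(n,d['location'],z)[:2]) for d in finder.place_of(n,t)[:2]])
snap('side','x1.png',(270,230,400,350),5); w=cams.read_camera('wrist')[:,:,::-1];cv2.imwrite('pics/x2.png',w)
E
```

```text
[0.52   0.2652 0.1132]
wrist cup_rim [([314.0, 199.1], 0.71, array([0.5217, 0.2633]))]
wrist cup_in [([312.2, 185.2], 0.88, array([0.5224, 0.2617]))]
wrist pin_foot []
wrist pin_head [([315.2, 260.2], 0.98, array([0.5192, 0.2642]))]
side cup_rim [([261.8, 348.9], 0.59, array([0.63  , 0.3354])), ([330.4, 319.9], 0.58, array([0.5226, 0.2705]))]
side cup_in [([328.4, 326.1], 0.93, array([0.5267, 0.2603]))]
side pin_foot [([331.0, 307.9], 0.47, array([0.5231, 0.2597]))]
side pin_head [([330.7, 284.1], 0.58, array([0.5246, 0.2627]))]
scene cup_rim [([412.4, 192.6], 0.58, array([0.5126, 0.274 ]))]
scene cup_in [([406.6, 203.3], 0.8, array([0.5038, 0.2638]))]
scene pin_foot [([270.9, 224.8], 0.52, array([ 0.6771, -0.1518])), ([410.2, 186.5], 0.5, array([0.5132, 0.264 ]))]
scene pin_head [([411.3, 166.3], 0.6, array([0.5337, 0.2511])), ([269.4, 192.5], 0.52, array([ 0.6468, -0.1511]))]
```

>>> jog_arm([
  {"x": -0.007,"y": -0.005,"z": 0.03,"wx": 0,"wy": 0,"wz": 0},
  {"x": -0.007,"y": -0.005,"z": 0.07,"wx": 0,"wy": 0,"wz": 0},
  {"x": -0.007,"y": -0.005,"z": 0.11,"wx": 0,"wy": 0,"wz": 0},
  {"x": -0.007,"y": -0.005,"z": 0.15,"wx": 0,"wy": 0,"wz": 0},
  {"x": -0.007,"y": -0.005,"z": 0.175,"wx": 0,"wy": 0,"wz": 0},
  {"x": -0.007,"y": -0.005,"z": 0.175,"wx": 0,"wy": 0,"wz": 0},
  {"x": -0.007,"y": -0.005,"z": 0.175,"wx": 0,"wy": 0,"wz": 0},
])

```text
t: 13.17
eef_pos: [0.5208, 0.2642, 0.0772]
tool_rot: [0.002, 0.021, 1.0, 0.001]
contact_force: [0.0, 0.2, -1.2]
gripper_width: 0.19
```

>>> jog_arm([
  {"x": 0,"y": 0,"z": 0.04,"wx": 0,"wy": 0,"wz": 0},
  {"x": 0,"y": 0,"z": 0.08,"wx": 0,"wy": 0,"wz": 0},
  {"x": 0,"y": 0,"z": 0.11,"wx": 0,"wy": 0,"wz": 0},
  {"x": 0,"y": 0,"z": 0.135,"wx": 0,"wy": 0,"wz": 0},
  {"x": 0,"y": 0,"z": 0.15,"wx": 0,"wy": 0,"wz": 0},
  {"x": 0,"y": 0,"z": 0.15,"wx": 0,"wy": 0,"wz": 0},
  {"x": 0,"y": 0,"z": 0.15,"wx": 0,"wy": 0,"wz": 0},
])

```text
t: 13.75
eef_pos: [0.5209, 0.2642, 0.0471]
tool_rot: [0.002, 0.021, 1.0, 0.001]
contact_force: [0.2, -0.7, -0.4]
gripper_width: 0.187
```

>>> jog_arm([
  {"x": 0,"y": 0,"z": 0.007,"wx": 0,"wy": 0,"wz": 0},
  {"x": 0,"y": 0,"z": 0.007,"wx": 0,"wy": 0,"wz": 0},
  {"x": 0,"y": 0,"z": 0.007,"wx": 0,"wy": 0,"wz": 0},
  {"x": 0,"y": 0,"z": 0.007,"wx": 0,"wy": 0,"wz": 0},
  {"x": 0,"y": 0,"z": 0.007,"wx": 0,"wy": 0,"wz": 0},
  {"x": 0,"y": 0,"z": 0.007,"wx": 0,"wy": 0,"wz": 0},
], hand=0)

```text
t: 14.25
eef_pos: [0.521, 0.2642, 0.0458]
tool_rot: [0.002, 0.021, 1.0, 0.001]
contact_force: [0.5, 0.0, 0.4]
gripper_width: 0.499
```

>>> jog_arm([
  {"x": 0,"y": 0,"z": -0.1,"wx": 0,"wy": 0,"wz": 0},
  {"x": 0,"y": 0,"z": -0.2,"wx": 0,"wy": 0,"wz": 0},
  {"x": 0,"y": 0,"z": -0.35,"wx": 0,"wy": 0,"wz": 0},
  {"x": 0,"y": 0,"z": -0.5,"wx": 0,"wy": 0,"wz": 0},
  {"x": 0,"y": 0,"z": -0.65,"wx": 0,"wy": 0,"wz": 0},
  {"x": 0,"y": 0,"z": -0.65,"wx": 0,"wy": 0,"wz": 0},
  {"x": 0,"y": 0,"z": -0.65,"wx": 0,"wy": 0,"wz": 0},
  {"x": 0,"y": 0,"z": -0.65,"wx": 0,"wy": 0,"wz": 0},
])

```text
t: 14.92
eef_pos: [0.5202, 0.264, 0.1754]
tool_rot: [0.002, 0.021, 1.0, 0.001]
contact_force: [-0.6, 0.2, -0.8]
gripper_width: 0.497
```

```bash
python3 - <<'E'
from h import *
np.set_printoptions(precision=4,suppress=True)
cams.read_camera('wrist');cams.read_camera('side');cams.read_camera('scene')
e,r,s=pose();print(e,s['q'],s['t'])
for n in('wrist','side','scene'):
  for t,z in(('cup_rim',.05),('pin_head',.086),('jaw_grip',.085),('jaw_pointer',.0515),('mark_gap',.046)):
    print(n,t,[(d['location'],round(d['confidence'],2),at_z(n,d['location'],z)[:2]) for d in finder.place_of(n,t)[:2]])
E
```

```text
[0.5197 0.2636 0.1744] [-0.8324  0.351   0.3241  1.8201 -0.1304  0.9897  1.0729] 15.0667
wrist cup_rim [([316.9, 176.7], 0.72, array([0.5184, 0.264 ]))]
wrist pin_head [([320.3, 190.5], 0.71, array([0.5221, 0.2665]))]
wrist jaw_grip []
wrist jaw_pointer [([59.9, 253.0], 0.89, array([0.5837, 0.0125]))]
wrist mark_gap [([57.2, 209.7], 0.82, array([0.5417, 0.0165]))]
side cup_rim [([332.0, 315.0], 0.88, array([0.5208, 0.2609]))]
side pin_head [([268.9, 131.0], 0.16, array([ 0.7261, -0.1965]))]
side jaw_grip []
side jaw_pointer [([417.8, 148.8], 0.56, array([ 0.3534, -0.2136])), ([218.9, 306.7], 0.2, array([0.7223, 0.2698]))]
side mark_gap []
scene cup_rim [([408.6, 192.5], 0.75, array([0.5112, 0.2625]))]
scene pin_head [([271.5, 191.7], 0.74, array([ 0.5344, -0.154 ])), ([412.7, 184.2], 0.5, array([0.5221, 0.2675]))]
scene jaw_grip [([306.5, 202.6], 0.85, array([ 0.5974, -0.0547])), ([317.8, 275.2], 0.6, array([ 0.8833, -0.0424]))]
scene jaw_pointer [([330.0, 210.6], 0.89, array([0.5931, 0.012 ]))]
scene mark_gap [([329.6, 201.7], 0.55, array([0.5389, 0.016 ]))]
```

The pin's head now measures (0.522, 0.266) at head height over the cup, so it is standing and released. Next I'll turn 90° and travel to the jaw.

>>> jog_arm([
  {"x": 0,"y": -0.03,"z": -0.08,"wx": 0,"wy": 0,"wz": 0.037},
  {"x": -0.02,"y": -0.1,"z": -0.15,"wx": 0,"wy": 0,"wz": 0.075},
  {"x": -0.04,"y": -0.2,"z": -0.15,"wx": 0,"wy": 0,"wz": 0.112},
  {"x": -0.07,"y": -0.3,"z": -0.15,"wx": 0,"wy": 0,"wz": 0.15},
  {"x": -0.1,"y": -0.4,"z": -0.15,"wx": 0,"wy": 0,"wz": 0.187},
  {"x": -0.13,"y": -0.5,"z": -0.15,"wx": 0,"wy": 0,"wz": 0.225},
  {"x": -0.16,"y": -0.6,"z": -0.15,"wx": 0,"wy": 0,"wz": 0.262},
  {"x": -0.18,"y": -0.7,"z": -0.15,"wx": 0,"wy": 0,"wz": 0.3},
  {"x": -0.2,"y": -0.75,"z": -0.15,"wx": 0,"wy": 0,"wz": 0.337},
  {"x": -0.23,"y": -0.79,"z": -0.15,"wx": 0,"wy": 0,"wz": 0.375},
  {"x": -0.23,"y": -0.79,"z": -0.15,"wx": 0,"wy": 0,"wz": 0.412},
  {"x": -0.23,"y": -0.79,"z": -0.15,"wx": 0,"wy": 0,"wz": 0.45},
])

```text
t: 16.82
eef_pos: [0.5599, 0.1032, 0.2059]
tool_rot: [0.001, 0.668, 0.744, 0.002]
contact_force: [-0.8, -0.4, 0.1]
gripper_width: 0.497
```

```bash
python3 - <<'E'
from h import *
e,r,s=pose();print(e,s['q'],s['t'])
Rt=R.from_euler('z',-92.3,degrees=True)*R.from_matrix(np.diag([-1,1,-1.]))
print(r.as_matrix().round(3),Rt.as_matrix().round(3),rel((.595,-.0515,.2),Rt),rel((.595,-.01,.2),Rt))
E
```

```text
[0.55992025 0.10320728 0.20586088] [-0.82674804  0.33407036  0.67814421  1.83591833 -0.24035763  1.04981868
  0.05097999] 16.8167
[[-0.107  0.994  0.004]
 [ 0.994  0.107  0.002]
 [ 0.001  0.004 -1.   ]] [[ 0.04   0.999  0.   ]
 [ 0.999 -0.04   0.   ]
 [ 0.     0.    -1.   ]] (array([-0.788,  0.092,  0.029]), array([ 0.001, -0.   ,  0.047])) (array([-0.582,  0.114,  0.029]), array([ 0.001, -0.   ,  0.047]))
```

>>> jog_arm([
  {"x": -0.15,"y": 0.02,"z": 0.03,"wx": 0,"wy": 0,"wz": 0.02},
  {"x": -0.3,"y": 0.04,"z": 0.03,"wx": 0,"wy": 0,"wz": 0.047},
  {"x": -0.45,"y": 0.06,"z": 0.03,"wx": 0,"wy": 0,"wz": 0.047},
  {"x": -0.6,"y": 0.08,"z": 0.03,"wx": 0,"wy": 0,"wz": 0.047},
  {"x": -0.72,"y": 0.092,"z": 0.03,"wx": 0,"wy": 0,"wz": 0.047},
  {"x": -0.788,"y": 0.092,"z": 0.1,"wx": 0,"wy": 0,"wz": 0.047},
  {"x": -0.788,"y": 0.092,"z": 0.15,"wx": 0,"wy": 0,"wz": 0.047},
  {"x": -0.788,"y": 0.092,"z": 0.18,"wx": 0,"wy": 0,"wz": 0.047},
  {"x": -0.788,"y": 0.092,"z": 0.18,"wx": 0,"wy": 0,"wz": 0.047},
  {"x": -0.788,"y": 0.092,"z": 0.18,"wx": 0,"wy": 0,"wz": 0.047},
  {"x": -0.788,"y": 0.092,"z": 0.18,"wx": 0,"wy": 0,"wz": 0.047},
])

```text
t: 17.73
eef_pos: [0.5955, -0.05, 0.1701]
tool_rot: [0.001, 0.721, 0.693, 0.002]
contact_force: [-0.3, -0.4, 0.2]
gripper_width: 0.503
```

```bash
python3 - <<'E'
from h import *
np.set_printoptions(precision=4,suppress=True)
snap('wrist','y1.png');e,r,s=pose();print(e,s['q'],s['t'])
for n in('wrist',):
  for t,z in(('jaw_grip',.085),('jaw_pointer',.0515),('mark_gap',.046)):
    print(n,t,[(d['location'],round(d['confidence'],2),at_z(n,d['location'],z)[:2]) for d in finder.place_of(n,t)[:2]])
Rt=R.from_euler('z',-92.3,degrees=True)*R.from_matrix(np.diag([-1,1,-1.]))
print(pose()[0],rel((.595,-.0515,.08),Rt))
# dark plate in wrist image: report low-intensity columns around projected grip
g=cv2.cvtColor(cv2.imread('pics/y1.png'),6)
for z in(.104,):
  u=proj('wrist',np.array([.595,-.0515,z])).round().astype(int);print('proj grip top',u);print(g[u[1]+3,u[0]-60:u[0]+60:2])
E
```

```text
[ 0.5956 -0.0502  0.1703] [-0.5497  0.4403  0.7093  1.8094 -0.337   1.0102  0.2544] 17.7833
wrist jaw_grip [([316.8, 192.7], 0.71, array([ 0.597 , -0.0538]))]
wrist jaw_pointer [([301.2, 104.5], 0.94, array([0.5867, 0.0145]))]
wrist mark_gap [([247.8, 104.3], 0.71, array([0.5406, 0.0162])), ([276.9, 170.6], 0.57, array([ 0.5615, -0.0426]))]
[ 0.5955 -0.0509  0.1703] (array([-0.004, -0.005,  0.451]), array([ 0.002, -0.001,  0.   ]))
proj grip top [314 196]
[247 248 248 247 248 248 248 247 248 248 247 249 231  89  97  94  96  96
  97  97  99  96  95  97  98  98  44  15  18  19  21  21  21  22  15  74
  94 155 252 249 248 248 249 249 248 249 248 248 248 248 248 248 248 248
 248 248 248 248 248 248]
```

The plate spans columns 306–324 around the projected x = 0.5955, so I'm centred on it. The pointer-to-gap distance is about 46 mm. Descending.

>>> jog_arm([
  {"x": -0.003,"y": 0,"z": 0.1,"wx": 0,"wy": 0,"wz": 0},
  {"x": -0.003,"y": 0,"z": 0.2,"wx": 0,"wy": 0,"wz": 0},
  {"x": -0.003,"y": 0,"z": 0.3,"wx": 0,"wy": 0,"wz": 0},
  {"x": -0.003,"y": 0,"z": 0.4,"wx": 0,"wy": 0,"wz": 0},
  {"x": -0.003,"y": 0,"z": 0.48,"wx": 0,"wy": 0,"wz": 0},
  {"x": -0.003,"y": 0,"z": 0.54,"wx": 0,"wy": 0,"wz": 0},
  {"x": -0.003,"y": 0,"z": 0.575,"wx": 0,"wy": 0,"wz": 0},
  {"x": -0.003,"y": 0,"z": 0.575,"wx": 0,"wy": 0,"wz": 0},
])

```text
t: 18.6
eef_pos: [0.5954, -0.051, 0.0542]
tool_rot: [0.0, 0.721, 0.693, 0.002]
contact_force: [0.7, 0.0, 0.1]
gripper_width: 0.501
```

>>> jog_arm([
  {"x": 0,"y": 0,"z": 0.02,"wx": 0,"wy": 0,"wz": 0},
  {"x": 0,"y": 0,"z": 0.04,"wx": 0,"wy": 0,"wz": 0},
  {"x": 0,"y": 0,"z": 0.05,"wx": 0,"wy": 0,"wz": 0},
  {"x": 0,"y": 0,"z": 0.05,"wx": 0,"wy": 0,"wz": 0},
  {"x": 0,"y": 0,"z": 0.05,"wx": 0,"wy": 0,"wz": 0},
])

```text
t: 19.02
eef_pos: [0.5956, -0.051, 0.0445]
tool_rot: [0.001, 0.721, 0.693, 0.002]
contact_force: [0.2, -0.1, -0.2]
gripper_width: 0.499
```

>>> jog_arm([
  {"x": 0,"y": 0,"z": 0,"wx": 0,"wy": 0,"wz": 0},
  {"x": 0,"y": 0,"z": 0,"wx": 0,"wy": 0,"wz": 0},
  {"x": 0,"y": 0,"z": 0,"wx": 0,"wy": 0,"wz": 0},
  {"x": 0,"y": 0,"z": 0,"wx": 0,"wy": 0,"wz": 0},
  {"x": 0,"y": 0,"z": 0,"wx": 0,"wy": 0,"wz": 0},
  {"x": 0,"y": 0,"z": 0,"wx": 0,"wy": 0,"wz": 0},
  {"x": 0,"y": 0,"z": 0,"wx": 0,"wy": 0,"wz": 0},
], hand=-1, grip_force=60)

```text
t: 19.6
eef_pos: [0.5953, -0.051, 0.045]
tool_rot: [0.0, 0.721, 0.693, 0.002]
contact_force: [-2.2, 0.1, 4.5]
gripper_width: 0.153
```

```bash
python3 - <<'E'
from h import *
np.set_printoptions(precision=4,suppress=True)
cams.read_camera('wrist');cams.read_camera('side');e,r,s=pose();print(e,s['t'],s['gripper_width'],s['contact_force'])
for n in('wrist','side'):
  for t,z in(('jaw_pointer',.0515),('mark_gap',.046)):
    print(n,t,[(d['location'],round(d['confidence'],2),at_z(n,d['location'],z)[:2]) for d in finder.place_of(n,t)[:2]])
u=np.array([np.cos(-.04),np.sin(-.04),0])
print('pull 40mm:',rel(e-u*.040))
E
```

```text
[ 0.5953 -0.051   0.045 ] 19.7 0.14985469887429106 [-2.2567 -0.4438  5.6025]
wrist jaw_pointer [([292.5, 106.7], 0.62, array([0.5866, 0.0147]))]
wrist mark_gap [([202.0, 108.1], 0.91, array([0.5403, 0.0157]))]
side jaw_pointer [([311.1, 209.4], 0.85, array([0.5909, 0.02  ]))]
side mark_gap [([336.9, 209.5], 0.61, array([0.5357, 0.0087]))]
pull 40mm: (array([ 0.   , -0.2  , -0.001]), array([0., 0., 0.]))
```

Gripped (0.15, about 13–14 mm). I'll pull 40 mm along the slide, then measure.

>>> jog_arm([
  {"x": 0,"y": -0.03,"z": 0,"wx": 0,"wy": 0,"wz": 0},
  {"x": 0,"y": -0.06,"z": 0,"wx": 0,"wy": 0,"wz": 0},
  {"x": 0,"y": -0.09,"z": 0,"wx": 0,"wy": 0,"wz": 0},
  {"x": 0,"y": -0.12,"z": 0,"wx": 0,"wy": 0,"wz": 0},
  {"x": 0,"y": -0.15,"z": 0,"wx": 0,"wy": 0,"wz": 0},
  {"x": 0,"y": -0.175,"z": 0,"wx": 0,"wy": 0,"wz": 0},
  {"x": 0,"y": -0.2,"z": 0,"wx": 0,"wy": 0,"wz": 0},
  {"x": 0,"y": -0.2,"z": 0,"wx": 0,"wy": 0,"wz": 0},
  {"x": 0,"y": -0.2,"z": 0,"wx": 0,"wy": 0,"wz": 0},
  {"x": 0,"y": -0.2,"z": 0,"wx": 0,"wy": 0,"wz": 0},
])

```text
t: 20.73
eef_pos: [0.5562, -0.0495, 0.045]
tool_rot: [0.001, 0.721, 0.693, 0.003]
contact_force: [5.8, -0.3, -4.3]
gripper_width: 0.151
```

```bash
python3 - <<'E'
from h import *
np.set_printoptions(precision=4,suppress=True)
snap('wrist','y2.png');e,r,s=pose();print(e,s['t'],s['gripper_width'],s['contact_force'])
cams.read_camera('side')
for n in('wrist','side'):
  for t,z in(('jaw_pointer',.0515),('mark_gap',.046)):
    print(n,t,[(d['location'],round(d['confidence'],2),at_z(n,d['location'],z)[:2]) for d in finder.place_of(n,t)[:2]])
g=cv2.imread('pics/y2.png')[60:180,190:350];h=cams.read_camera('side')[:,:,::-1][180:240,300:370]
cv2.imwrite('pics/y3.png',np.vstack([cv2.resize(g,(540,405),interpolation=2),cv2.resize(h,(540,190),interpolation=2)]))
E
```

```text
[ 0.5562 -0.0495  0.045 ] 20.7833 0.14629647789516922 [ 5.5575 -0.67   -5.746 ]
wrist jaw_pointer [([297.0, 107.9], 0.92, array([0.5498, 0.0155]))]
wrist mark_gap [([281.8, 109.5], 0.67, array([0.5417, 0.0149]))]
side jaw_pointer [([327.7, 211.5], 0.58, array([0.5546, 0.0218]))]
side mark_gap [([332.4, 213.9], 0.59, array([0.5442, 0.0226])), ([331.0, 317.1], 0.42, array([0.5223, 0.263 ]))]
```

View pics/y3.png

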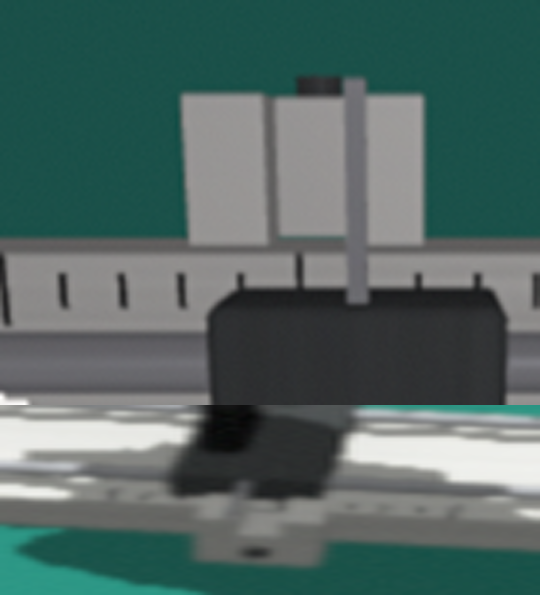

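The picture shows the mark block spanning crop columns 182–424, so the gap's middle is at 303. The pointer is at 356, which is 53 px, or about 8 mm, still to go. The network also gives 8.1 mm.

>>> jog_arm([
  {"x": 0,"y": -0.015,"z": 0,"wx": 0,"wy": 0,"wz": 0},
  {"x": 0,"y": -0.03,"z": 0,"wx": 0,"wy": 0,"wz": 0},
  {"x": 0,"y": -0.041,"z": 0,"wx": 0,"wy": 0,"wz": 0},
  {"x": 0,"y": -0.041,"z": 0,"wx": 0,"wy": 0,"wz": 0},
  {"x": 0,"y": -0.041,"z": 0,"wx": 0,"wy": 0,"wz": 0},
  {"x": 0,"y": -0.041,"z": 0,"wx": 0,"wy": 0,"wz": 0},
  {"x": 0,"y": -0.041,"z": 0,"wx": 0,"wy": 0,"wz": 0},
  {"x": 0,"y": -0.041,"z": 0,"wx": 0,"wy": 0,"wz": 0},
])

```text
t: 21.75
eef_pos: [0.549, -0.0492, 0.045]
tool_rot: [0.002, 0.721, 0.693, 0.003]
contact_force: [6.9, -1.0, -7.1]
gripper_width: 0.147
```

```bash
python3 - <<'E'
from h import *
np.set_printoptions(precision=4,suppress=True)
snap('wrist','y4.png');e,r,s=pose();print(e,s['t'],s['gripper_width'],s['contact_force'])
for t,z in(('jaw_pointer',.0515),('mark_gap',.046)):
    print(t,[(d['location'],round(d['confidence'],2),at_z('wrist',d['location'],z)[:2]) for d in finder.place_of('wrist',t)[:2]])
g=cv2.cvtColor(cv2.imread('pics/y4.png'),6)
for row in(85,88,95,105,115): print(row,g[row,240:350])
c=cams.read_camera('side');c=cams.read_camera('scene')
for n in('side','scene'):
  print(n,[(d['location'],round(d['confidence'],2),at_z(n,d['location'],.086)[:2]) for d in finder.place_of(n,'pin_head')[:3]])
E
```

```text
[ 0.5491 -0.0492  0.045 ] 21.8 0.14783398899668349 [ 6.4186 -1.4306 -6.8416]
jaw_pointer [([293.6, 107.0], 0.94, array([0.5408, 0.0163]))]
mark_gap [([294.2, 109.2], 0.59, array([0.5408, 0.0151]))]
85 [ 64  64  63  63  64  63  64  63  63  63  64  63  63  64  63  63  62  62
  62  61  62  62  61  61  62  62  61  62  63  62  61  62  60  63  62  61
  62  62  62  61  62  62  61  63  63  64  63  63  61  54  48  76 107 116
 115 116 114 104  71  48  45  44  41  50  60  62  62  63  61  60  63  63
  62  62  61  61  62  61  61  62  61  61  62  62  61  61  61  62  63  63
  63  64  63  63  63  64  64  64  63  64  63  63  64  63  64  63  64  64
  63  64]
88 [ 63  64  64  63  64  64  63  63  64  64  63  64  64  64  63  63  61  81
 122 134 133 134 134 134 135 135 134 134 135 134 135 134 135 134 136 135
 135 135 135 135 136 125  98  81  83  91  93  93  95  90  86  96 108 113
 113 113 112 103  91  85  84  84  84  87  94 108 130 138 138 139 138 138
 138 138 139 139 138 138 138 139 140 138 138 139 140 140 140 140 139 120
  84  66  63  62  64  64  63  64  64  63  65  64  64  64  64  64  64  64
  64  63]

[... 961 characters left out ...]
64  64  63  64  61
  84 132 150 151 151 150 150 151 151 150 150 151 152 151 152 151 151 152
 151 151 152 151 153 150 130 104 106 138 148 148 148 148 150 146 121 109
 109 109 108 111 123 144 150 151 150 150 150 150 152 155 154 154 155 154
 155 155 155 156 156 155 155 155 155 156 156 157 156 156 157 159 152 112
  73  61  64  64  64  64  65  64  63  64  63  65  63  64  64  64  64  64
  64  65]
side [([330.5, 303.1], 0.81, array([0.5243, 0.2581])), ([424.6, 378.4], 0.7, array([0.3722, 0.3652])), ([221.3, 307.3], 0.4, array([0.7063, 0.288 ]))]
scene [([270.8, 194.1], 0.58, array([ 0.5473, -0.1556])), ([412.9, 185.9], 0.48, array([0.5318, 0.2654])), ([408.0, 208.6], 0.32, array([0.648 , 0.2194]))]
```

The pixel profile puts the pointer at column 294.8 and the gap's middle at about 293.5, so it is under 1 mm off. The spring reads about 6.5 N against the grip and the arm is still. Handing in.

```bash
python3 -c "
from h import *
s=pose()[2];print(s['t'],s['eef_pos'],np.abs(s['joint_vel']).max(),s['contact_force']);print(bot.hand_in())"
```

```text
22.1 [ 0.54903758 -0.04921136  0.04501285] 0.0007479567093084867 [ 5.27843652  0.13088527 -6.09210403]
the job is handed in; nothing more can be done
None
```

I pulled the smaller lock pin out of the bed, stood it foot down in the narrow cup and let go of it. Then I pulled the jaw out about 46 mm and handed the job in at t ≈ 22 s with the gripper still holding it against its spring. `bot.hand_in()` gives no verdict, so I don't know the judged result.

- **Jaw:** the pointer was about 0.7 mm from the middle of the gap by pixel profile, and 0 mm by the network. The arm was still, the wrist read 5–7 N along the slide, and the opening was 0.15, which matches the plate.
- **Pin:** after release the wrist and scene cameras put its head within about 3 mm of the cup's centre. The last side-camera reading was 6–8 mm off in y, which fits the scatter of single readings from that camera. I did not view a final picture of the pin.
- **First grasp failed:** the fingertips stood higher than the reported TCP suggested, 20 to 40 mm in the side view. The first attempt closed above the pin without touching it. I lifted, measured again and gripped about 22 mm lower.
- **Bystanders:** I saw no contact with any of them, but did not measure their positions again at the end.

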